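# Index the spring-checking table to the next hole

### The arm

A 7-joint arm with a two-finger parallel gripper is mounted at the origin on a cart in front of the work surface, level with it; the furniture and walls round the work are solid. World frame = base frame: x ahead of the robot, y to its left, z up, the work surface at z = 0. Lengths are in m, angles in rad, forces in N, time in s.
With the tool pointing down it reaches from about 0.35 to 0.9 m from the base axis. Payload 8.1 kg.
Tool frame: the origin (TCP) lies between the finger pads; the fingertips stand 11 mm ahead of it and the grasp point (between the pads) lies 8 mm behind it; z points along the fingers, y is the line along which they close (so a half turn about z gives the same grasp; the last joint's range is limited). The gripper opens to 92 mm and grips with 3 to 60 N. Pads are 19 mm wide; open, the fingers measure 130 mm over their backs; the gripper's body (75 mm by 190 mm) begins 47 mm behind the grasp point.
Start: joints at [-1.213, 0.434, 0.025, 1.573, -0.012, 1.134, -0.075], TCP at [0.278, 0.56, 0.238] pointing down, gripper open.
Joint ranges: [-2.62, 2.62], [-0.44, 2.09], [-1.27, 1.32], [0.08, 2.57], [-1.32, 4.46], [0.12, 2], [-2.74, 2.74]. Speed limits (rad/s): [2.22, 2.22, 3.01, 3.01, 3.14, 3.14, 3.14].

### API

Orientations are given as a rotation vector (axis times angle).
In Python, from cell import observe, get_image, camera_params, sign_off gives the robot as it stands.
- The arm moves only by the shell command python3 -m pendant 'ROWS' [FORCE]. ROWS is JSON, one flat list of numbers, 7 for each row, row after row: the shift along the tool's x, y, z in m, then the turn, a rotation vector about the tool's x, y, z in rad, then the finger opening in m, from 0 to 0.0918. In form: [dx, dy, dz, rx, ry, rz, jaw, dx, dy, dz, rx, ry, rz, jaw, ...]. A call has 1 to 10 rows; each row shifts and turns the commanded pose from where the row before left it, along the tool's axes as they then stand; what a row does not reach is not made up. A row lasts 1/8 s, in which the tool goes at most 62.5 mm and 10.7 degrees, less where a joint would pass 70% of its speed; a pose out of reach is approached as far as the arm can. A call is refused whole if a number of a shift passes 0.0625 or a number of a turn 0.188, either way. A call with a gripper value outside its range is refused whole. The fingers move at their own pace and stop on an object; FORCE is the grip in N (left out, the last holds). Time passes only in rows, so rows that do not move let the fingers close. It gives the time, the measured TCP pose, the force, the opening and the grip force at its end, in the units of the state.
- observe(): the state, without advancing time (a new reading comes with each control period).
- get_image(name): name is "scene" or "top" or "wrist"; returns the picture (400x640x3 uint8, red, green, blue); there is no depth.
- camera_params(name): a dict with "intrinsics" (3x3 intrinsics, pixels), "eye" and "rotation" of the camera in the world; the wrist camera has in their place "T_tool_cam" (4x4, takes a point from camera to tool coordinates, whose origin is the TCP and whose axes are the flange's). Camera axes: x right, y down, z forward; pixel columns grow to the right and rows downward; lengths in m; the calibration is good to about 2 mm. A picture is of the moment at which its call begins: read the wrist's pose just before it. camera_params takes no time and is no camera call.
- sign_off(): hands the job in; it is judged then, once.
The state is a dict: "clock": time; "joints": joint angles; "dq": joint speeds; "joint_efforts": joint torques, N m; "position": TCP position; "ee_rot": TCP orientation; "force": force on the tool from outside, world axes, zero at the start; "ft_torque": the same for the moment, N m; "width": opening from 0.0 (shut) to 1.0 (fully open); "gripper_force": force on a finger pad.
Only numpy, scipy, OpenCV 4.12 (cv2) and the standard library are available. Lean on these libraries where they do the work, as an engineer would, in place of code of your own. Each camera call takes 0.05 s, during which the arm holds its last target. There are 200 camera calls.

### The job

Bring the next damper spring under the dial gauge: with closed fingertips press the dished knob of the index plunger fully in, swing it clockwise (seen from above) exactly one hole on, and let it spring all the way out so that the table is locked in that hole. Only push: do not pinch the knob or lift anything, leave the springs seated in their nests, and do not touch the gauge or disturb the other things on the bench.

Things in the scene. Friction and masses are not known exactly. Their poses are not given: they have to be found in the camera images.
- table_axis (a point): point on the upright turning axis of the index table, at the level of its round aluminium top (136 mm across, 55 mm above the worktop). x of this point points from the axis away from the robot's side, to the dial gauge. A lug on the table carries the index plunger, 92 mm from this axis
- index_base: the fixed grey round base, 228 mm across, with a flat steel index plate round the table (224 mm across, top 44 mm up). The plate has a round slot 10 mm wide on a circle of radius 92 mm that widens to a 21 mm hole every 60 degrees (six holes). Origin on the turning axis at the worktop, x to the dial gauge. It carries the table, plunger and gauge
- knob_dish (a point): centre of the floor of the plunger's black dished knob; moves with it. A shallow cup open upward: 46 mm across inside, rim 54 mm across and 8 mm above the dish floor, ribbed skirt 57 mm across round the outside. Dish floor 82 mm above the worktop with the plunger out, 67 mm fully in. Closed fingertips fit in the dish, press its floor and push the knob along by the inside of the rim
- plunger (a joint): how far the plunger is pressed down, m: 0 = fully out (its pin up in a plate hole, table locked with about 0.008 rad play), 0.015 = fully in, at the stop. Spring 3.6 N at 0, 8.1 N fully in. From 0.012 the pin is clear under the plate. Let go between holes it rubs under the plate and stays at about 0.0115; let go within 4 mm (0.04 rad) of a hole its taper centres the table and it springs right out
- turntable (a joint): turn of the table, rad, growing clockwise seen from above; about 0 at the start, locked, with the knob on the robot's side of the table. The next hole clockwise is at 1.047 (60 degrees): clockwise takes the knob from right to left on the robot's side. Unlocked, it drags lightly (about 1.3 N at the knob) and stays where it is left
- gauge_tip (a point): tip of the dial gauge's spindle, 86.5 mm above the worktop, 44 mm behind the turning axis, about 5 mm over the top of the spring that stands under it
- dial_gauge: the dial gauge (56 mm dial) with its arm and upright steel post (post 131 mm behind the turning axis, 202 mm high), fixed to the base; origin on the turning axis at the worktop. Not to be touched
- knob_skirt: the ribbed skirt round the outside of the plunger knob, 57 mm across, 7 mm high, its lower edge 80 mm above the worktop while the plunger is out; part of the knob. Origin 80 mm below that edge, on the knob's axis. Not to be pinched
- nest_spring_0: damper spring (green and blue coils), 22 mm across, 26 mm high, standing loose in a 6 mm deep nest on the table, 44 mm from the axis; under the dial gauge at the start. Origin at its foot, 55 mm above the worktop
- nest_spring_1: damper spring (green and blue coils), 22 mm across, 26 mm high, standing loose in a 6 mm deep nest on the table, 44 mm from the axis; the next spring: one nest (60 degrees) anticlockwise of the gauge at the start, it comes under the gauge. Origin at its foot, 55 mm above the worktop
- nest_spring_2: damper spring (green and blue coils), 22 mm across, 26 mm high, standing loose in a 6 mm deep nest on the table, 44 mm from the axis; in nest 2, 120 degrees anticlockwise of the gauge at the start. Origin at its foot, 55 mm above the worktop
- nest_spring_3: damper spring (green and blue coils), 22 mm across, 26 mm high, standing loose in a 6 mm deep nest on the table, 44 mm from the axis; in nest 3, 180 degrees anticlockwise of the gauge at the start. Origin at its foot, 55 mm above the worktop
- nest_spring_4: damper spring (green and blue coils), 22 mm across, 26 mm high, standing loose in a 6 mm deep nest on the table, 44 mm from the axis; in nest 4, 240 degrees anticlockwise of the gauge at the start. Origin at its foot, 55 mm above the worktop
- nest_spring_5: damper spring (green and blue coils), 22 mm across, 26 mm high, standing loose in a 6 mm deep nest on the table, 44 mm from the axis; in nest 5, 300 degrees anticlockwise of the gauge at the start. Origin at its foot, 55 mm above the worktop
- caliper: vernier caliper lying flat, 190 x 66 x 12 mm, origin at the middle of its underside; a bystander
- guide_pin: stepped steel centring pin, standing, 38 mm across, 58 mm high, origin at its foot; a bystander
- oil_can: squeeze oil bottle with red spout, 47 mm across, 140 mm high, standing, origin at its foot; a bystander
- gauge_plug: steel plug gauge lying, 95 mm long, 18 mm thick, origin under its middle; a bystander
- ring: steel spacer ring lying flat, 52 mm across, 10 mm high, origin at its foot; a bystander
- hex_key: hex key lying flat, 89 x 34 x 8 mm, origin under its middle; a bystander
- tin_cup: turned metal cup, 56 mm across, 35 mm high, standing, origin at its foot; a bystander

How it is judged:
On the way, in this order (a step that is already met when the one before it is completed fails the run):
1. the fingertips press the plunger in, clear of its hole, before the table has turned (value of joint plunger above 0.011 m and value of joint turntable below 0.15 rad and contact force between the fingers and index_base above 1 N), for 0.1 s.
2. the table stands at the next hole clockwise and the plunger has sprung out into it (value of joint turntable between 1.017 and 1.077 rad and value of joint plunger below 0.002 m), for 0.2 s.
At the end, for the whole second after the job is handed in: The table is at rest one hole (60 degrees, within 1.7 degrees) clockwise of its start, the plunger has sprung out to within 2 mm of fully out, the next spring's axis is within 5 mm of the gauge tip seen from above, and all six springs stand in their nests (foot within 4 mm of the nest floor) (all of step 2 and velocity of joint turntable between -0.02 and 0.02 rad/s and horizontal distance between nest_spring_1 and gauge_tip below 0.005 m and height (world z) of nest_spring_0 between 0.051 and 0.059 m and height (world z) of nest_spring_1 between 0.051 and 0.059 m and height (world z) of nest_spring_2 between 0.051 and 0.059 m and height (world z) of nest_spring_3 between 0.051 and 0.059 m and height (world z) of nest_spring_4 between 0.051 and 0.059 m and height (world z) of nest_spring_5 between 0.051 and 0.059 m); the robot touches nothing.
It fails at once if the table is turned well past the next hole (more than 7 degrees) or backwards (more than 4 degrees) (value of joint turntable above 1.17 rad or value of joint turntable below -0.07 rad).
It fails at once if a spring is lifted or knocked out of its nest (foot more than 5 mm above or below the nest floor) (height (world z) of any of nest_spring_0, nest_spring_1, nest_spring_2, nest_spring_3, nest_spring_4, nest_spring_5 above 0.06 m or height (world z) of any of nest_spring_0, nest_spring_1, nest_spring_2, nest_spring_3, nest_spring_4, nest_spring_5 below 0.05 m).
It fails at once if the knob is pinched by the outside of its skirt (more than 12 N) (contact force between the fingers and knob_skirt above 12 N).
It fails at once if the dial gauge or its post is bumped (more than 2 N) (contact force between any of the arm, the fingers and dial_gauge above 2 N).
It fails at once if a bystander is moved by more than 15 mm (distance of any of caliper, guide_pin, oil_can, gauge_plug, ring, hex_key, tin_cup from where it was at the start of the episode above 0.015 m).
It also fails if it takes over 35 s, if anything falls off the work surface, if the arm or the gripper's body presses on something with over 40 N, if the wrist force passes 120 N, or if a joint passes its speed limit or range.

## Working session

There is one attempt and no reset: what is moved stays moved. The work goes in short steps, Python scripts to look and compute and a shell command to move; the robot and the scene stay as the last step left them, time stands still between calls to the robot, and variables do not carry over. Pictures are saved under pics/ and viewed, at most 10 in all, crops included, and the job is handed in when it is done.

```bash
mkdir -p pics; python3 - <<'E'
from cell import *
import cv2
s=observe();print(s)
for n in("top","scene"):
    cv2.imwrite(f"pics/{n}0.png",get_image(n)[:,:,::-1]);print(n,camera_params(n))
print(camera_params("wrist"))
E
```

```text
{'clock': 0.0, 'joints': array([-1.21260916,  0.43521331,  0.025016  ,  1.57408405, -0.01159203,
        1.13398995, -0.07512246]), 'dq': array([-0.00033322, -0.00113396,  0.00021343, -0.00113221,  0.00018719,
        0.00044505,  0.00141301]), 'joint_efforts': array([ 6.19374623e-04, -6.67830563e+01,  9.85500924e-01, -3.14464974e+01,
       -6.04389142e-02,  4.27285081e-02,  2.06032705e-04]), 'position': array([0.27776718, 0.55934436, 0.23695651]), 'ee_rot': array([-7.17568105e-01, -3.05834907e+00,  2.41581896e-03]), 'force': array([-3.02657294e-05,  1.60522150e+00, -3.55747461e-01]), 'ft_torque': array([ 0.00710546, -0.00789802, -0.0033741 ]), 'gripper_force': 0.0, 'width': 0.9974854513468459}
top {'intrinsics': array([[429.05589042,   0.        , 316.92319116],
       [  0.        , 429.05589042, 199.95542166],
       [  0.        ,   0.        ,   1.        ]]), 'eye': array([0.31977219, 0.01227852, 1.33125339]), 'rotation': array([-2.10996683,  2.13487518, -0.19468474])}
scene {'intrinsics': array([[458.66511433,   0.        , 317.33312611],
       [  0.        , 458.66511433, 199.28740065],
       [  0.        ,   0.        ,   1.        ]]), 'eye': array([-0.06794768, -0.44533929,  0.74618145]), 'rotation': array([-2.11911229,  0.96714864, -0.47271037])}
{'intrinsics': array([[359.89484215,   0.        , 321.70352246],
       [  0.        , 359.89484215, 199.70017856],
       [  0.        ,   0.        ,   1.        ]]), 'T_tool_cam': array([[-2.43430715e-04, -9.53955235e-01, -2.99948912e-01,
         8.26144179e-02],
       [ 9.99999815e-01, -6.51668832e-05, -6.04317513e-04,
        -7.95385400e-05],
       [ 5.56945119e-04, -2.99949004e-01,  9.53955075e-01,
        -1.46977868e-01],
       [ 0.00000000e+00,  0.00000000e+00,  0.00000000e+00,
         1.00000000e+00]])}
```

View pics/top0.png

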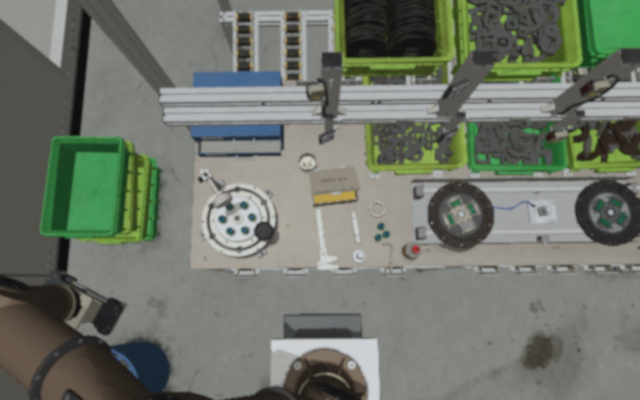

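View pics/scene0.png

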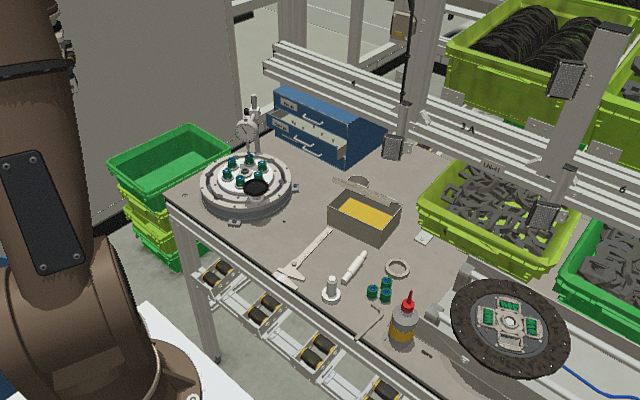

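The top view shows the base centred near (238,219), the knob at (264,231) and the gauge post at (204,176), up and to the left. In the scene view the knob is near (258,187). I'll zoom in and compute.

```bash
cat > h.py <<'E'
from cell import *
import numpy as np,cv2
from scipy.spatial.transform import Rotation as R
def cam(n):
    p=camera_params(n)
    if n=="wrist":
        s=observe();T=np.array(p["T_tool_cam"]);Rt=R.from_rotvec(s["ee_rot"]).as_matrix()
        return p["intrinsics"],Rt@T[:3,3]+s["position"],Rt@T[:3,:3]
    r=np.array(p["rotation"])
    return p["intrinsics"],p["eye"],R.from_rotvec(r).as_matrix() if r.size==3 else r
def px2w(c,u,v,z):
    K,e,M=c;d=M@np.linalg.solve(K,[u,v,1]);return e+d*(z-e[2])/d[2]
def w2px(c,p):
    K,e,M=c;q=K@(M.T@(np.array(p)-e));return q[:2]/q[2]
E
python3 - <<'E'
from h import *
c=cam("top")
for u,v,z in((238.5,219,.044),(264,231,.09),(204,176,.2)):print(px2w(c,u,v,z))
s=cam("scene");print(px2w(s,258,187,.085),px2w(s,246,186,.044))
im=cv2.imread("pics/top0.png")[160:270,180:300];cv2.imwrite("pics/c1.png",cv2.resize(im,None,fx=5,fy=5,interpolation=cv2.INTER_CUBIC))
E
```

```text
[0.50626007 0.25320096 0.044     ]
[0.46351096 0.16965054 0.09      ]
[0.60260803 0.32036968 0.2       ]
[0.46861985 0.16595548 0.085     ] [0.48528507 0.22801509 0.044     ]
```

View pics/c1.png

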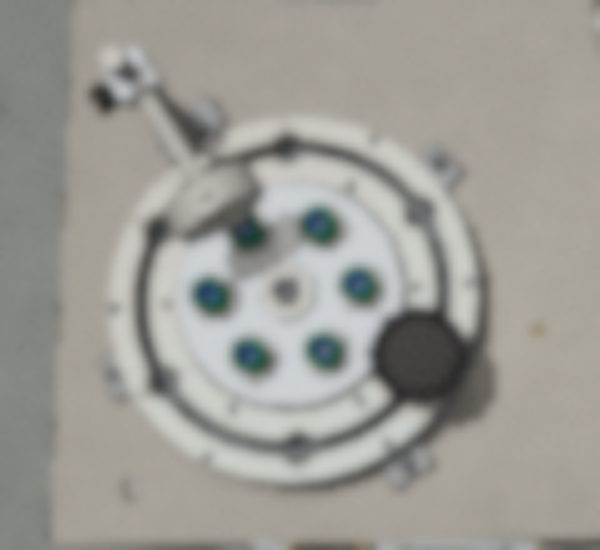

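The slot circle is centred at crop (292,297) and the knob at crop (420,355). The gauge sits over the spring at crop (247,232), so the knob must swing clockwise to the hole at crop (297,450). I'll turn the gripper square to the gauge direction, close the fingers and hover over the knob.

```bash
python3 -m pendant '[0,0,0,0,0,-0.175,0, 0,0,0,0,0,-0.175,0, 0,0,0,0,0,-0.175,0, 0,0,0,0,0,-0.175,0, 0,0,0,0,0,-0.175,0, 0,0,0,0,0,-0.175,0]' 10
python3 -m pendant '[0.008,-0.053,0.0,0,0,0,0, 0.008,-0.053,0.0,0,0,0,0, 0.008,-0.053,0.0,0,0,0,0, 0.008,-0.053,0.0,0,0,0,0, 0.008,-0.053,0.0,0,0,0,0, 0.008,-0.053,0.0,0,0,0,0, 0.008,-0.053,0,0,0,0,0, 0.008,-0.053,0,0,0,0,0, 0,0,0,0,0,0,0, 0,0,0,0,0,0,0]'
python3 - <<'E'
from h import *
s=observe();print(s)
c=cam("wrist");cv2.imwrite("pics/w1.png",get_image("wrist")[:,:,::-1])
print(w2px(c,[.4635,.1697,.082]),w2px(c,[.506,.2525,.044]))
E
```

```text
clock: 0.85
position: [0.2778, 0.5595, 0.2373]
ee_rot: [0.921, -3.003, 0.001]
force: [-0.2, -0.6, -0.2]
width: 0.4
gripper_force: 0.0
clock: 2.1
position: [0.46, 0.172, 0.2376]
ee_rot: [0.912, -3.006, -0.001]
force: [0.1, 0.3, 0.4]
width: 0.006
gripper_force: 0.0
{'clock': 2.1, 'joints': array([-0.4173237 ,  0.22195528, -0.05905696,  1.88641856,  0.01455841,
        1.03403564,  1.67725489]), 'dq': array([-0.02318484,  0.00013222, -0.01648279, -0.00316459, -0.00022469,
        0.00116858, -0.00089318]), 'joint_efforts': array([  1.72078416, -48.43507648,   1.08602386, -29.72331941,
         0.23637294,   0.10540073,   0.06947707]), 'position': array([0.45997894, 0.17204225, 0.23755172]), 'ee_rot': array([ 9.11510000e-01, -3.00595456e+00, -6.33894270e-04]), 'force': array([0.07139696, 0.32432272, 0.43747946]), 'ft_torque': array([0.07580875, 0.04619322, 0.00140404]), 'gripper_force': 0.0, 'width': 0.0055407803307631395}
[316.1637926  187.46223363] [360.52992179 253.05071792]
```

View pics/w1.png

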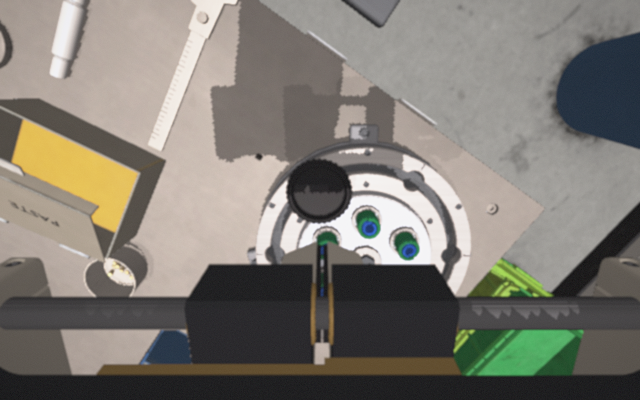

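The wrist view shows the knob at about (320,190), the table centre near (363,257) and the next clockwise hole at about (414,181). I'll zoom in to refine these.

```bash
python3 - <<'E'
from h import *
im=cv2.imread("pics/w1.png")[130:280,245:485];cv2.imwrite("pics/c2.png",cv2.resize(im,(768,480),interpolation=cv2.INTER_CUBIC))
E
```

```text
(no output)
```

View pics/c2.png

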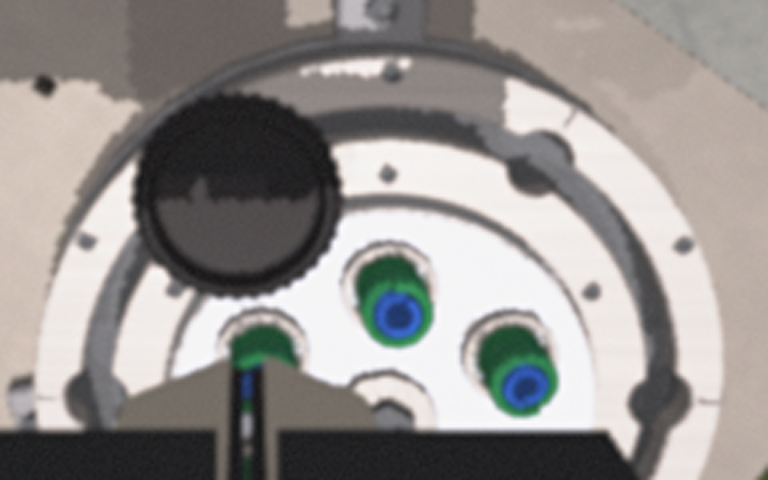

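```bash
python3 - <<'E'
from h import *
c=cam("wrist")
f=lambda x,y,z:px2w(c,x/3.2+245,y/3.2+130,z)
k=f(237.5,195,.086);n=f(541,162,.044);r=f(660,397,.044);l=f(95,398,.044);b=f(392,412,.058)
print("knob",k,"next",n,"L",l,"R",r,"mid",(l+r)/2,"bolt",b)
t=cam("top");print("top", px2w(t,180+420/5,160+355/5,.086),px2w(t,180+292/5,160+296.5/5,.044))
a=(l+r)/2
for p in(k,n,l,r):
  d=p-a;print(np.hypot(*d[:2]),np.degrees(np.arctan2(d[1],d[0])))
print(R.from_rotvec(observe()["ee_rot"]).as_matrix())
E
```

```text
knob [0.46341498 0.17377583 0.086     ] next [0.41339755 0.25140624 0.044     ] L [0.5565525 0.1798793 0.044    ] R [0.45400104 0.33255209 0.044     ] mid [0.50527677 0.25621569 0.044     ] bolt [0.50212601 0.25761094 0.058     ]
top [0.46397416 0.17015767 0.086     ] [0.50534622 0.25348351 0.044     ]
0.09245940129034885 -116.92081458774037
0.09200501091763763 -177.0035629973083
0.09195893641061957 -56.11044725474732
0.09195893641061952 123.88955274525263
[[-8.30706012e-01 -5.56711004e-01 -6.15715461e-04]
 [-5.56711265e-01  8.30705977e-01  3.83735389e-04]
 [ 2.97848800e-04  6.61547028e-04 -9.99999737e-01]]
```

```bash
python3 -m pendant '[-0.002,-0.0005,0.03,0,0,0,0, -0.0015,-0.0005,0.03,0,0,0,0, 0,0,0.03,0,0,0,0, 0,0,0.0325,0,0,0,0, 0,0,0,0,0,0,0, 0,0,0,0,0,0,0]'
python3 - <<'E'
from h import *
s=observe();print(s["position"],s["ee_rot"],s["force"])
c=cam("wrist");w=get_image("wrist")[:,:,::-1];t=get_image("scene")[:,:,::-1]
print(w2px(c,s["position"]-[0,0,.011]))
a=cv2.resize(w[100:300,180:460],(560,400));b=cv2.resize(t[120:220,190:330],(560,400),interpolation=cv2.INTER_CUBIC)
cv2.imwrite("pics/w2f.png",w)
cv2.imwrite("pics/w2.png",cv2.resize(np.vstack([a,b]),(420,600)))
E
```

```text
clock: 2.9
position: [0.4639, 0.1739, 0.1161]
ee_rot: [-0.914, 3.005, 0.001]
force: [0.2, -0.1, -0.2]
width: 0.006
gripper_force: 0.0
[0.46394652 0.17391973 0.11613211] [-9.14084626e-01  3.00489283e+00  6.66190786e-04] [ 0.16337163 -0.06700718 -0.2147276 ]
[320.15331475 263.47903568]
```

View pics/w2.png

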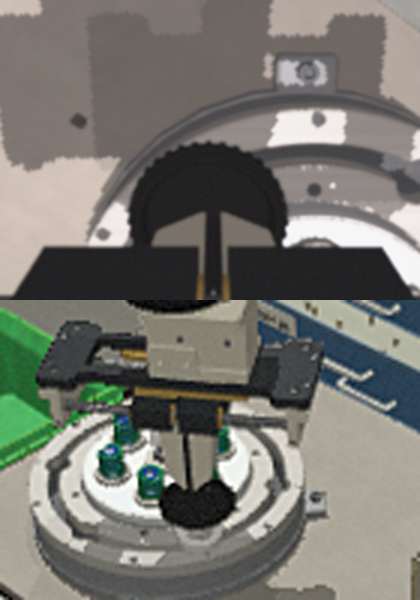

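```bash
python3 - <<'E'
from h import *
w=cv2.imread("pics/w2f.png");g=w.max(2)
for r in(225,230,245,250,255,260):print(r,[(x,int(g[r,x])) for x in range(260,376) if abs(int(g[r,x])-int(g[r,x-1]))>18])
E
python3 - <<'E'
import cv2
w=cv2.imread("pics/w2f.png")[185:275,255:385];cv2.imwrite("pics/c3.png",cv2.resize(w,None,fx=6,fy=6,interpolation=cv2.INTER_CUBIC))
E
```

```text
225 [(269, 107), (270, 67), (271, 41), (366, 61), (367, 102), (368, 131)]
230 [(267, 101), (268, 61), (269, 39), (369, 86), (370, 124), (371, 143)]
245 [(265, 157), (266, 80), (267, 33), (317, 71), (318, 40), (326, 55), (327, 91), (328, 114), (371, 92), (372, 154), (373, 185)]
250 [(266, 156), (267, 79), (268, 34), (316, 93), (317, 62), (318, 37), (327, 82), (328, 111), (353, 64), (370, 90), (371, 154), (372, 221), (373, 249)]
255 [(265, 190), (266, 107), (267, 48), (268, 29), (283, 71), (284, 103), (316, 86), (317, 50), (327, 72), (328, 108), (360, 79), (361, 44), (370, 95), (371, 199), (372, 250)]
260 [(264, 178), (265, 141), (268, 86), (269, 51), (270, 30), (281, 70), (282, 101), (316, 87), (317, 48), (318, 29), (327, 72), (328, 107), (362, 76), (363, 49), (367, 61), (368, 157), (369, 242)]
```

View pics/c3.png

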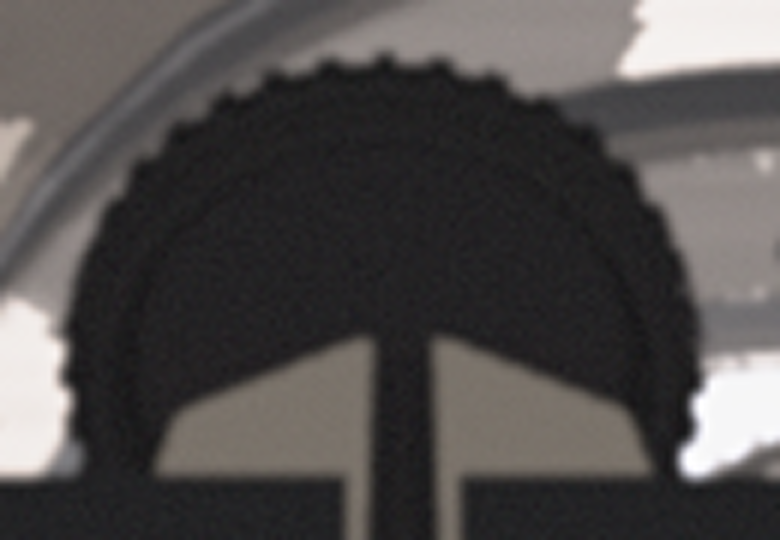

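The wrist close-up shows the finger gap at column 322 and the knob centre at about (318.8,244), so there is a small sideways offset to correct.

```bash
python3 - <<'E'
from h import *
s=observe();c=cam("wrist");k=px2w(c,318.8,244,.085);M=R.from_rotvec(s["ee_rot"]).as_matrix()
print(s["position"],k,M.T@(k-s["position"]),M.T@(np.array([.46342,.17378,.085])-s["position"]))
E
```

```text
[0.4644959  0.17367145 0.11658279] [0.46418162 0.17248553 0.085     ] [ 0.00099292 -0.00080468  0.03158076] [0.00090592 0.00069471 0.03158067]
```

```bash
python3 -m pendant '[0.001,-0.0007,0.008,0,0,0,0, 0,0,0.007,0,0,0,0, 0,0,0.006,0,0,0,0, 0,0,0.004,0,0,0,0, 0,0,0.004,0,0,0,0, 0,0,0,0,0,0,0]'
```

```text
clock: 3.75
position: [0.4632, 0.1716, 0.0861]
ee_rot: [0.912, -3.006, 0.0]
force: [-1.9, -1.1, 3.6]
width: 0.004
gripper_force: 2.2
```

```bash
python3 -m pendant '[0,0,0.004,0,0,0,0, 0,0,0.004,0,0,0,0, 0,0,0.001,0,0,0,0, 0,0,0,0,0,0,0, 0,0,0,0,0,0,0]'
```

```text
clock: 4.38
position: [0.4638, 0.1714, 0.0782]
ee_rot: [-0.911, 3.005, -0.001]
force: [-2.8, -3.2, 14.3]
width: 0.005
gripper_force: 7.3
```

Fully pressed, with light sideways forces. Now I'll swing along the 92 mm arc, starting with the first 30°.

```bash
python3 -m pendant '[0.0023,0.0042,0,0,0,0,0, 0.0021,0.0044,0,0,0,0,0, 0.0018,0.0044,0,0,0,0,0, 0.0016,0.0045,0,0,0,0,0, 0.0014,0.0046,0,0,0,0,0, 0.0011,0.0047,0,0,0,0,0, 0.0009,0.0047,0,0,0,0,0, 0.0006,0.0048,0,0,0,0,0, 0.0004,0.0048,0,0,0,0,0, 0.0001,0.0048,0,0,0,0,0]'
```

```text
clock: 5.62
position: [0.4291, 0.2036, 0.0783]
ee_rot: [-0.91, 3.003, 0.001]
force: [1.0, -2.0, 9.8]
width: 0.006
gripper_force: 4.9
```

```bash
python3 -m pendant '[-0.0001,0.0048,0,0,0,0,0, -0.0004,0.0048,0,0,0,0,0, -0.0006,0.0048,0,0,0,0,0, -0.0009,0.0047,0,0,0,0,0, -0.0011,0.0047,0,0,0,0,0, -0.0014,0.0046,0,0,0,0,0, -0.0016,0.0045,0,0,0,0,0, -0.0018,0.0044,0,0,0,0,0, -0.0021,0.0044,0,0,0,0,0, 0,0,0,0,0,0,0]'
python3 - <<'E'
from h import *
s=observe();print(s["position"],s["force"])
p=s["position"]-[.5053,.2555,0];print(np.hypot(*p[:2]),np.degrees(np.arctan2(p[1],p[0])))
w=get_image("wrist")[:,:,::-1];cv2.imwrite("pics/w3f.png",w);t=get_image("top")[:,:,::-1];cv2.imwrite("pics/t3f.png",t)
a=cv2.resize(w[130:270,200:460],(780,420),interpolation=cv2.INTER_CUBIC)
cv2.imwrite("pics/w3.png",a)
E
```

```text
clock: 6.88
position: [0.4139, 0.2446, 0.0783]
ee_rot: [-0.912, 3.003, 0.002]
force: [-0.7, 0.9, 9.1]
width: 0.004
gripper_force: 4.9
[0.41392223 0.2446072  0.07827875] [-0.68016505  0.94191968  9.13419935]
0.09202472791966394 -173.20206240376788
```

View pics/w3.png

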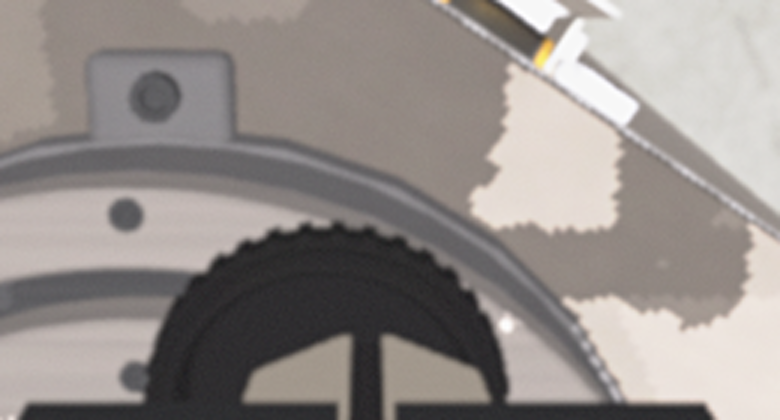

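The fingers have slid forward to the leading rim. The knob centre is about 6 mm behind them, which leaves about 7° to go. I'll move on and recheck.

```bash
python3 -m pendant '[-0.0013,0.0027,0,0,0,0,0, -0.0013,0.0027,0,0,0,0,0, -0.0014,0.0026,0,0,0,0,0, 0,0,0,0,0,0,0, 0,0,0,0,0,0,0]'
python3 - <<'E'
from h import *
s=observe();c=cam("wrist");p=s["position"]-[.5053,.2555,0];print(np.hypot(*p[:2]),np.degrees(np.arctan2(p[1],p[0])))
w=get_image("wrist")[:,:,::-1];cv2.imwrite("pics/w4f.png",w);g=w.max(2)
for r in(225,235,240,245,250,255,260):
  d=[x for x in range(200,440) if g[r,x]<50];print(r,d[0],d[-1])
cv2.imwrite("pics/w4.png",cv2.resize(w[130:270,200:460],(780,420),interpolation=cv2.INTER_CUBIC))
E
```

```text
clock: 7.6
position: [0.4131, 0.2532, 0.0783]
ee_rot: [-0.911, 3.003, 0.002]
force: [1.6, 0.4, 9.6]
width: 0.005
gripper_force: 4.5
0.09221915401089827 -178.55803908709314
225 261 354
235 255 359
240 254 362
245 251 364
250 251 365
255 249 366
260 250 367
```

View pics/w4.png

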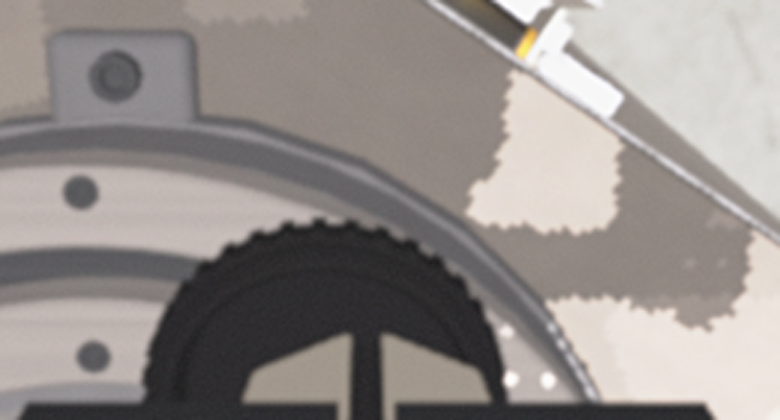

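The knob is still touching the leading rim (knob centre about (308,259)) and moving with the fingers.

```bash
python3 - <<'E'
from h import *
s=observe();c=cam("wrist");M=R.from_rotvec(s["ee_rot"]).as_matrix()
for row in(256,259,262):
  k=px2w(c,308.2,row,.071);d=k-[.5053,.2555,0];print(k,M.T@(k-s["position"]),np.hypot(*d[:2]),np.degrees(np.arctan2(d[1],d[0])))
# dark bolt between hole and next: fixed features check
E
```

```text
[0.411364   0.24523173 0.071     ] [ 0.00589096 -0.00562872  0.0072449 ] 0.09449554902075415 -173.76169205217803
[0.41267951 0.24608864 0.071     ] [ 0.00432109 -0.00564698  0.00725064] 0.09309741577636767 -174.19797371842068
[0.41400241 0.24695037 0.071     ] [ 0.0027424  -0.00566534  0.00725641] 0.09169703528277712 -174.6500972234305
```

```bash
python3 -m pendant '[-0.001,0.0018,0,0,0,0,0, -0.001,0.0018,0,0,0,0,0, 0,0,0,0,0,0,0, 0,0,0,0,0,0,0, 0,0,-0.003,0,0,0,0, 0,0,-0.002,0,0,0,0, 0,0,-0.002,0,0,0,0, 0,0,0,0,0,0,0]'
```

```text
clock: 8.65
position: [0.4128, 0.2571, 0.0851]
ee_rot: [-0.911, 3.003, 0.002]
force: [3.1, 1.3, 4.5]
width: 0.006
gripper_force: 2.3
```

There is still spring force with the tip 7 mm up, so the pin has entered the hole. I'll keep raising.

```bash
python3 -m pendant '[0,0,-0.003,0,0,0,0, 0,0,-0.004,0,0,0,0, 0,0,-0.005,0,0,0,0, 0,0,-0.01,0,0,0,0, 0,0,-0.03,0,0,0,0, 0,0,-0.04,0,0,0,0, 0,0,-0.04,0,0,0,0, 0,0,0,0,0,0,0, 0,0,0,0,0,0,0]'
python3 - <<'E'
from h import *
c=cam("wrist")
w=get_image("wrist")[:,:,::-1];t=get_image("scene")[:,:,::-1]
print(w2px(c,[.41339,.2514,.086]))
a=cv2.resize(w[100:300,180:480],(600,400));b=cv2.resize(t[90:230,190:300],(314,400),interpolation=cv2.INTER_CUBIC)
cv2.imwrite("pics/w5.png",cv2.resize(np.hstack([a,b]),(800,350)))
E
```

```text
clock: 9.78
position: [0.4107, 0.2558, 0.2159]
ee_rot: [0.912, -3.006, 0.0]
force: [0.8, 0.4, -1.2]
width: 0.007
gripper_force: 0.0
[314.25263731 193.80769584]
```

View pics/w5.png

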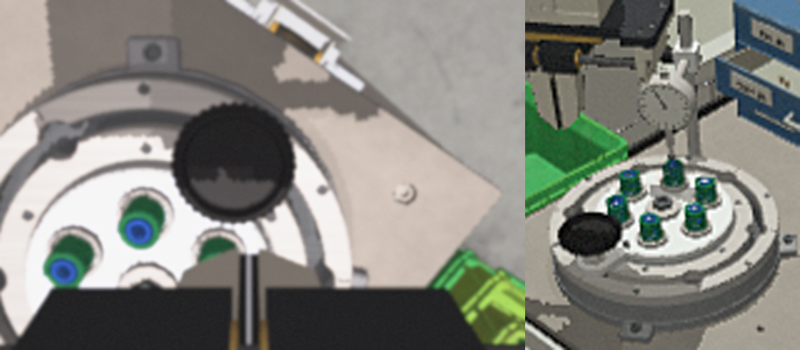

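The knob is centred at about (312.6,192), within 1–2 px of the hole prediction, and a spring stands under the gauge. As a last check I'll compare the knob's apparent width for "out" and "stuck in".

```bash
python3 - <<'E'
from h import *
c=cam("wrist");w=get_image("wrist").max(2)
for r in(186,190,194,198):
  d=[x for x in range(260,370) if w[r,x]<60];print(r,d[0],d[-1])
y=c[2][:,0]
for z in(.087,.0755):
  k=np.array([.41339,.2514,z]);print(z,w2px(c,k-y*.0285),w2px(c,k+y*.0285))
E
```

```text
186 280 345
190 280 347
194 278 347
198 279 346
0.087 [278.5286467  194.99460596] [349.93532882 194.99460596]
0.0755 [280.10979224 191.03566128] [348.88817552 191.03566128]
```

```bash
python3 - <<'E'
from h import *
c=cam("scene");w=get_image("scene")[:,:,::-1].copy();s=cv2.imread("pics/scene0.png")
for im,k in((s,[.4634,.1735]),(w,[.4134,.2514])):
  m=(im.max(2)<55).astype(np.uint8);u=w2px(c,[*k,.086]);v=w2px(c,[*k,.0745])
  n,l,st,ce=cv2.connectedComponentsWithStats(m)
  i=min((i for i in range(1,n) if st[i,4]>80),key=lambda i:np.hypot(*(ce[i]-u)));print(u,v,ce[i],st[i])
E
```

```text
[253.97507942 186.33271448] [254.31137296 190.23880485] [255.23646724 186.97435897] [243 178  26  19 351]
[214.26935193 182.19691365] [214.88610462 186.10327593] [215.53468208 182.8265896 ] [203 173  26  20 346]
```

The residual in the scene view is the same as at the start, when the plunger was fully out (+0.63 px against +0.64 px). The plunger is out and the table is locked in the next hole.

```bash
python3 -c "from cell import *;print(sign_off())"
```

```text
the job is handed in; nothing more can be done
None
```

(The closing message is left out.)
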